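# Push the keepsake box home down its lane

### The job

Push the dark wooden box along its board, in between the two low rails and on down the lane until it stands squarely home against the stop block at the end. The rails have just been varnished and are wet: neither the box nor the robot may touch either of them, even for a moment. Only push the box along, do not lift or tip it, and leave everything else where it stands.

Things in the scene. Friction and masses are not known exactly. Their poses are not given: they have to be found in the camera images.
- chest: the box to push: dark wooden lidded box with small brass corner plates on top, loose, 110 mm long (x), 88 mm wide (y), 60 mm high, 0.3 to 0.65 kg. Origin: centre of its underside. It starts on the open board before the lane's mouth, up to 25 mm off the centre line and turned up to 0.22 rad, its +x end towards the lane. It does not coast.
- lane: the fixed plywood board carrying the lane, 480 mm long (x), 260 mm wide (y), 12 mm thick. Origin: centre of its underside, on the bench. The lane's centre line is its x axis; the box travels towards +x (roughly to the robot's left), sliding on the board's top (z = 12 mm). Open board before the mouth: x = -240 to -50 mm. Jar, offcut and spool stand on it about 105 mm off the centre line.
- lane_mouth (a point): point on the board's top on the lane's centre line, between the near ends of the rails (board x = -50 mm)
- home (a point): point on the board's top where the origin of the box lies when it is home (board x = +150 mm, y = 0): 55 mm before the stop block's face. The fixed stop block is 20 mm thick, 146 mm across, 45 mm high above the board.
- rail_left: fixed wet wooden rail on the board at the lane's +y side, 250 mm long (board x = -50 to +200 mm), 16 mm wide, 18 mm high above the board; origin at the centre of its underside, 65 mm from the centre line. The clear gap between the rails is 114 mm, 13 mm on each side of a centred box; the box is 42 mm higher than the rails, so fingers can push it above them.
- rail_right: the same rail on the -y side of the lane
- jar: bystander: jar, 42 mm across, 60 mm high, on the board outside the left rail; origin at its underside
- offcut: bystander: light wood offcut, 60 x 25 x 30 mm, on the board outside the left rail; origin at its underside
- spool: bystander: wooden spool, 36 mm across, 40 mm high, on the board outside the right rail; origin at its underside
- mallet: bystander: hammer lying on the bench on the robot's right
- driver: bystander: screwdriver lying on the bench on the robot's left

How it is judged (in metres and radians):
At the end, for the whole second after the job is handed in: the box stands flat and at rest on the board at the end of the lane, its front within 5 mm of the stop, within 11 mm of the centre line and within 0.06 rad of the lane's direction (x of chest in the frame of lane between 0.145 and 0.154 m and y of chest in the frame of lane between -0.011 and 0.011 m and z of chest in the frame of lane between 0.009 and 0.015 m and angle between the x axis of chest and the x axis of lane, either way round below 0.06 rad and angle between chest's own z axis and vertical below 0.03 rad and linear speed of chest below 0.01 m/s); the robot touches nothing.
It fails at once if something touched a wet rail (contact force between any of rail_left, rail_right and anything else above 0.1 N).
It fails at once if the box was lifted off the board (z of chest in the frame of lane above 0.02 m).
It fails at once if the box was tipped (angle between chest's own z axis and vertical above 0.12 rad).
It fails at once if a bystander was disturbed (distance of any of jar, offcut, spool, mallet, driver from where it was at the start of the episode above 0.015 m).
It also fails if it takes over 72 s, if anything falls off the work surface, if the arm or the gripper's body presses on something with over 40 N, if the wrist force passes 120 N, or if a joint passes its speed limit or range.

### The arm

A 6-joint arm with a two-finger parallel gripper is mounted at the origin on the work surface. World frame = base frame: x ahead of the robot, y to its left, z up, the work surface at z = 0. Lengths are in mm, angles in rad, forces in N, time in s.
With the tool pointing down it reaches from about 300 to 1000 mm from the base axis. Payload 5.1 kg.
Tool frame: the origin (TCP) lies at the very end of the fingers, on their centre line; the grasp point (between the pads) lies 19 mm behind it (manip.grip_depth is the distance from the TCP to the grasp point, in mm); z points along the fingers, y is the line along which they close (so a half turn about z gives the same grasp; the last joint's range is limited). The gripper opens to 95 mm and grips with 3 to 60 N. Pads are 20 mm wide; open, the fingers measure 119 mm over their backs; the gripper's body (75 mm by 180 mm) begins 59 mm behind the grasp point.
Start: joints at [1.026, 0.124, 1.65, -0, 1.367, -0.083], TCP at [289.632, 581.892, 214.656] pointing down, gripper open.
Joint ranges: [-2.61, 2.61], [-1.02, 2.33], [0.03, 2.71], [-1.35, 4.49], [0.32, 2.68], [-2.91, 2.91]. Speed limits (rad/s): [2.57, 2.57, 3.14, 3.14, 3.14, 3.14].

### API

Orientations are given as a unit quaternion [x, y, z, w].
In Python, from bench import manip, optics gives the robot as it stands. The module is installed in compiled form; this text tells all that it offers.
- The arm moves only by the shell command python3 -m creep 'ROWS' [FORCE]. ROWS is JSON, a list of rows, each a list of 7 numbers: the shift along the tool's x, y, z scaled (see below), then the turn, a rotation vector about the tool's x, y, z scaled (see below), then the gripper's target within -1 to 1 (shut at 1, half-way at 0, fully open at -1). In form: [[x, y, z, rx, ry, rz, gripper], ...]. A call has 1 to 8 rows; each row is the pose to reach, as a shift and turn from the pose commanded when the call began, along the tool's axes at that moment; what a row does not reach only later rows make up. The controller multiplies each number of a shift by 0.1 m and each number of a turn by 0.5 rad. A row lasts 1/8 s, in which the tool goes at most 62.5 mm and 10.7 degrees, less where a joint would pass 70% of its speed; a pose out of reach is approached as far as the arm can. A call with a number of a shift or a turn outside -1 to 1 is refused whole. A call with a gripper value outside its range is refused whole. The fingers move at their own pace and stop on an object; FORCE is the grip in N (left out, the last holds). Time passes only in rows, so rows that repeat a pose let the fingers close. It gives the time, the measured TCP pose, the force, the opening and the grip force at its end, in the units of the state.
- manip.sense(): the state, without advancing time (a new reading comes with each control period).
- optics.capture(name): name is "scene" or "side" or "wrist"; returns a dict with "pixels" (400x640x3 uint8, red, green, blue), "camera_matrix" (3x3 intrinsics, pixels), "R" (3x3) and "t" (3): a world point X has camera coordinates R X + t; the wrist camera has in their place "hand_eye" (4x4, takes a point from camera to tool coordinates, whose origin is the TCP and whose axes are the flange's). Camera axes: x right, y down, z forward; pixel columns grow to the right and rows downward; lengths in mm; the calibration is good to about 2 mm. A picture is of the moment at which its call begins: read the wrist's pose just before it. There is no depth.
- manip.finish_job(): hands the job in; it is judged then, once.
The state is a dict: "t": time; "qpos": joint angles; "qvel": joint speeds; "tau": joint torques, N m; "eef_pos": TCP position; "orientation": TCP orientation; "wrist_force": force on the tool from outside, world axes, zero at the start; "moment": the same for the moment, N m; "width": finger opening in mm; "grip_force": force on a finger pad.
Only numpy, scipy, OpenCV 4.12 (cv2) and the standard library are available. Lean on these libraries where they do the work, as an engineer would, in place of code of your own. Each camera call takes 0.05 s, during which the arm holds its last target. There are 200 camera calls.

## Working session

There is one attempt and no reset: what is moved stays moved. The work goes in short steps, Python scripts to look and compute and a shell command to move; the robot and the scene stay as the last step left them, time stands still between calls to the robot, and variables do not carry over. Pictures are saved under pics/ and viewed, at most 10 in all, crops included, and the job is handed in when it is done.

```bash
mkdir -p pics
python3 - <<'E'
from bench import manip, optics
import cv2
s=manip.sense();print(s['t'],s['eef_pos'],s['orientation'],s['width'])
for n in("scene","side"):
    c=optics.capture(n);cv2.imwrite(f"pics/{n}0.png",c["pixels"][:,:,::-1]);print(n,c["camera_matrix"].tolist(),c["R"].tolist(),c["t"].tolist())
E
```

```text
0.0 [289.31571929 581.35009674 213.41967428] [ 2.28841037e-01  9.73463270e-01 -9.74619996e-04 -3.02877521e-04] 94.97253712552167
scene [[401.4648835727754, 0.0, 313.21896469671276], [0.0, 401.4648835727754, 203.72891240381125], [0.0, 0.0, 1.0]] [[-0.03670273170161397, 0.9993136530663492, 0.005013210630691368], [0.7766957621956778, 0.03168230490918355, -0.6290786314467505], [-0.6288056953248073, -0.019195164777356312, -0.7773255065776856]] [26.932292235571747, -389.0432573766724, 1780.0191212864552]
side [[519.8458918509355, 0.0, 317.88147125281733], [0.0, 519.8458918509355, 196.6926198955101], [0.0, 0.0, 1.0]] [[0.7153728824208403, -0.6986806262234274, 0.009328538842578773], [-0.44818763759549446, -0.4690558856035891, -0.7609956752092631], [0.5360685409567213, 0.540214733898171, -0.6486898802015182]] [-385.40819216619997, 289.3300149889307, 1189.215145618618]
```

View pics/scene0.png

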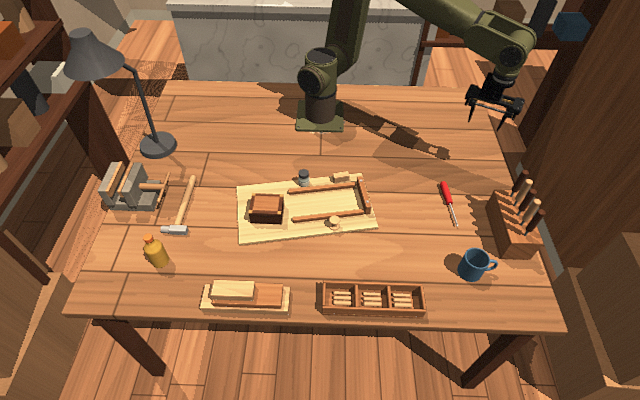

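View pics/side0.png

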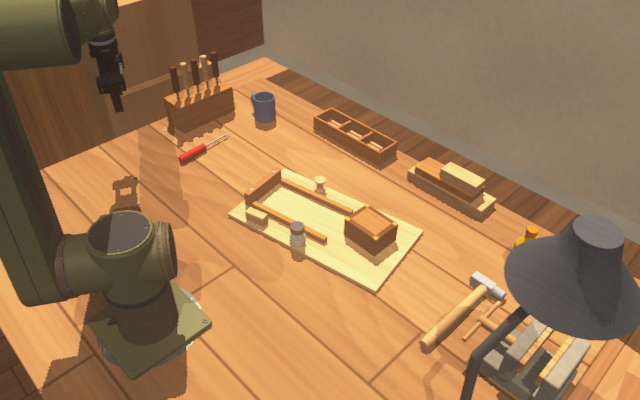

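The scene view shows the board spanning columns 236–377 and rows 175–243, with the box at about (267,208) and the jar and offcut on the robot's side. In the side view the board corners are near (229,215), (377,289) and (422,233), and the box top is near (371,222). I'll get a rough fix, then look from the wrist camera.

```bash
cat > h.py <<'E'
import numpy as np,cv2
from bench import manip,optics
from scipy.spatial.transform import Rotation as Ro
def cast(c,uv,z):
    d=np.linalg.inv(c["camera_matrix"])@[uv[0],uv[1],1.]
    R=np.array(c["R"]);o=-R.T@np.array(c["t"]);d=R.T@d
    return o+d*(z-o[2])/d[2]
def wrist():
    s=manip.sense();c=optics.capture("wrist")
    T=np.eye(4);T[:3,:3]=Ro.from_quat(s["orientation"]).as_matrix();T[:3,3]=s["eef_pos"]
    M=np.linalg.inv(T@np.array(c["hand_eye"]));c["R"]=M[:3,:3];c["t"]=M[:3,3];return s,c
E
python3 - <<'E'
from h import *
c=optics.capture("scene")
for p in[(236,185),(240,242),(377,230),(363,175)]:print("scene board",cast(c,p,12).round())
print("box top",cast(c,(267,203),72).round())
c=optics.capture("side")
for p in[(229,215),(377,289),(422,233)]:print("side board",cast(c,p,12).round())
print("box top",cast(c,(371,222),72).round())
s,w=wrist();print(np.array(w["hand_eye"]).round(3).tolist(),w["camera_matrix"].tolist())
E
```

```text
scene board [ 433. -301.   12.]
scene board [ 686. -247.   12.]
scene board [618. 215.  12.]
scene board [361. 177.  12.]
box top [ 563. -165.   72.]
side board [346. 158.  12.]
side board [ 443. -302.   12.]
side board [ 678. -260.   12.]
box top [ 560. -175.   72.]
[[-0.001, -0.955, -0.296, 84.62], [1.0, -0.001, -0.001, 0.461], [0.0, -0.296, 0.955, -169.616], [0.0, 0.0, 0.0, 1.0]] [[291.56865716254345, 0.0, 321.4421721496122], [0.0, 291.56865716254345, 200.6291880213947], [0.0, 0.0, 1.0]]
```

```bash
R='' ; python3 -m creep '[[-1,-0.93,-0.09,0,0,0,0],[-1,-0.93,-0.09,0,0,0,0],[-1,-0.93,-0.09,0,0,0,0]]' && python3 -m creep '[[-1,-0.93,-0.09,0,0,0,0],[-1,-0.93,-0.09,0,0,0,0],[-1,-0.93,-0.09,0,0,0,0]]' && python3 -m creep '[[-1,-0.93,-0.09,0,0,0,0],[-1,-0.93,-0.09,0,0,0,0],[-1,-0.93,-0.09,0,0,0,0]]' && python3 -m creep '[[-1,-0.93,-0.09,0,0,0.96,0],[-1,-0.93,-0.09,0,0,0.96,0],[-1,-0.93,-0.09,0,0,0.96,0]]'
```

```text
t: 0.62
eef_pos: [338.7, 451.7, 223.9]
orientation: [0.23, 0.973, 0.0, 0.0]
wrist_force: [-1.4, 0.4, 0.2]
width: 70.5
grip_force: 0.0
t: 1.0
eef_pos: [386.7, 324.5, 233.1]
orientation: [0.23, 0.973, 0.0, 0.0]
wrist_force: [0.9, 0.4, -0.1]
width: 48.3
grip_force: 0.0
t: 1.38
eef_pos: [434.9, 197.1, 242.1]
orientation: [0.23, 0.973, 0.0, 0.0]
wrist_force: [-0.5, 1.0, 0.3]
width: 47.3
grip_force: 0.0
t: 1.75
eef_pos: [483.1, 69.4, 250.8]
orientation: [0.457, 0.89, 0.0, 0.0]
wrist_force: [0.1, 0.0, -0.0]
width: 47.7
grip_force: 0.0
```

```bash
python3 -m creep '[[-0.85,-0.25,-0.05,0,0,0.96,0],[-0.85,-0.25,-0.05,0,0,0.96,0],[-0.85,-0.25,-0.05,0,0,0.96,0]]' && python3 -m creep '[[-0.8,0.16,-0.05,0,0,0,0],[-0.8,0.16,-0.05,0,0,0,0],[-0.8,0.16,-0.05,0,0,0,0]]'
python3 - <<'E'
from h import *
s,w=wrist();cv2.imwrite("pics/w1.png",w["pixels"][:,:,::-1])
print(s["eef_pos"],s["orientation"],s["qpos"])
E
```

```text
t: 2.12
eef_pos: [512.8, -12.8, 255.4]
orientation: [0.654, 0.756, 0.0, -0.0]
wrist_force: [0.1, 0.5, -0.5]
width: 47.6
grip_force: 0.0
t: 2.5
eef_pos: [540.0, -89.1, 260.2]
orientation: [0.653, 0.758, 0.0, -0.001]
wrist_force: [-0.3, -0.1, 0.4]
width: 48.0
grip_force: 0.0
[540.00998684 -89.08776729 260.18102295] [ 6.52743073e-01  7.57578978e-01  1.89548660e-04 -7.33089348e-04] [-2.62117118e-01 -1.28198397e-01  1.82570899e+00  9.85794294e-04
  1.44523834e+00 -4.10637659e-01]
```

View pics/w1.png

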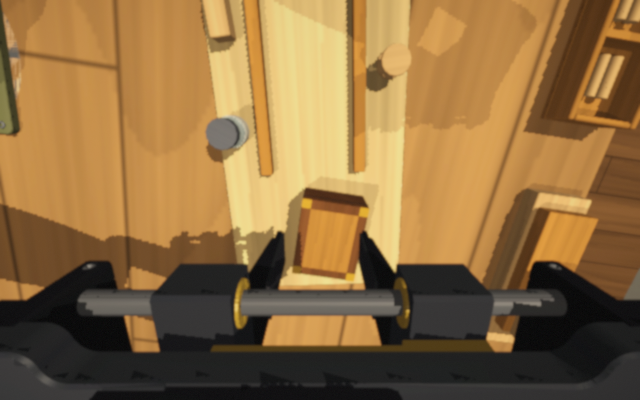

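The wrist view shows the left rail's near end at (266,175), the right rail's at (359,172), and the box top corners at about (308,198), (368,207), (354,279) and (294,273). The jar is at (226,133) and the spool at (396,60). I'll enlarge the crop for precise edges.

```bash
python3 - <<'E'
import cv2
i=cv2.imread("pics/w1.png")[0:290,200:420];cv2.imwrite("pics/w1c.png",cv2.resize(i[:, :],None,fx=2.06,fy=2.06,interpolation=cv2.INTER_CUBIC))
h=cv2.cvtColor(cv2.imread("pics/w1.png"),cv2.COLOR_BGR2HSV)
for r in(20,60,100,150,165):print(r,[tuple(int(v) for v in x) for x in h[r,240:280:2]]);
E
cat > box.py <<'E'
E
```

```text
20 [(20, 126, 205), (19, 128, 193), (18, 138, 148), (16, 175, 194), (17, 181, 220), (17, 181, 218), (17, 185, 211), (17, 184, 206), (17, 185, 203), (16, 186, 173), (18, 151, 159), (20, 125, 206), (20, 123, 211), (20, 122, 219), (21, 119, 232), (20, 119, 234), (21, 114, 234), (22, 111, 234), (23, 108, 234), (23, 106, 234)]
60 [(20, 119, 230), (20, 118, 230), (20, 119, 230), (20, 122, 218), (18, 135, 160), (17, 175, 198), (17, 181, 221), (17, 181, 215), (17, 182, 214), (17, 182, 213), (17, 183, 208), (16, 183, 160), (18, 141, 175), (20, 123, 211), (20, 122, 218), (20, 118, 233), (20, 119, 236), (20, 116, 237), (21, 113, 237), (22, 109, 237)]
100 [(20, 121, 227), (20, 120, 228), (20, 117, 231), (20, 118, 231), (20, 119, 231), (20, 119, 231), (19, 132, 187), (16, 174, 195), (17, 180, 218), (17, 180, 220), (17, 184, 219), (17, 182, 218), (17, 184, 208), (16, 178, 158), (19, 129, 198), (20, 122, 215), (20, 120, 224), (20, 117, 238), (20, 118, 238), (20, 116, 238)]
150 [(23, 109, 233), (23, 107, 239), (21, 111, 239), (20, 117, 233), (20, 116, 230), (20, 118, 232), (20, 119, 232), (20, 120, 232), (20, 124, 214), (17, 152, 174), (17, 181, 214), (17, 181, 221), (17, 179, 221), (17, 179, 219), (17, 182, 213), (16, 181, 166), (18, 137, 182), (20, 124, 212), (20, 121, 222), (20, 117, 238)]
165 [(22, 106, 240), (23, 105, 240), (22, 105, 240), (21, 110, 239), (20, 117, 232), (20, 119, 232), (20, 118, 233), (20, 118, 233), (20, 118, 232), (20, 129, 198), (17, 165, 181), (17, 181, 216), (17, 180, 220), (17, 181, 220), (17, 184, 218), (17, 182, 206), (16, 169, 160), (19, 129, 200), (20, 123, 216), (20, 117, 234)]
```

View pics/w1c.png

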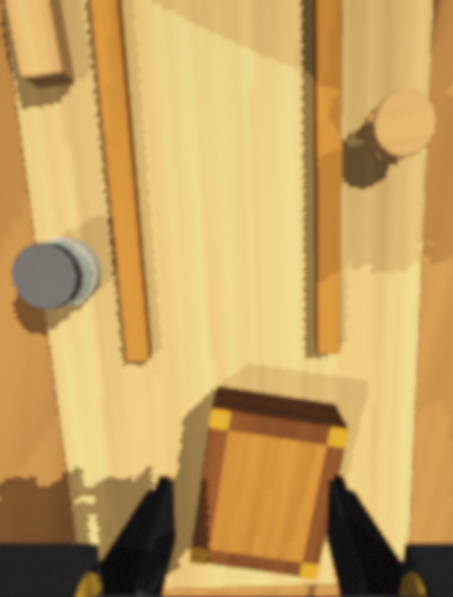

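The crop shows rail tops with near ends at about (136,360) and (328,354), and box top corners at (210,405), (349,424), (318,580) and (192,560).

```bash
cat >> h.py <<'E'
def lane(w):
    h=cv2.cvtColor(w["pixels"],cv2.COLOR_RGB2HSV);L=[];Rr=[]
    for r in range(10,165,5):
        m=(h[r,:,1]>160)&(h[r,:,2]>170)&(h[r,:,0]<20)
        a=np.flatnonzero(m[240:285])+240;b=np.flatnonzero(m[335:372])+335
        if 7<len(a)<18:L.append(cast(w,(a.mean(),r),30))
        if 7<len(b)<18:Rr.append(cast(w,(b.mean(),r),30))
    return np.array(L),np.array(Rr)
E
python3 - <<'E'
from h import *
s,w=wrist()
L,R=lane(w);print(len(L),len(R))
def fit(P):
    v=cv2.fitLine(P[:,:2].astype(np.float32),cv2.DIST_HUBER,0,.01,.01).ravel();d=v[:2]*np.sign(v[1]);return d,v[2:]
dl,pl=fit(L);dr,pr=fit(R);u=(dl+dr);u/=np.linalg.norm(u);n=np.array([-u[1],u[0]])
print("angles",np.arctan2(dl[1],dl[0]),np.arctan2(dr[1],dr[0]),"gap c-c (130)",n@(pl-pr))
ends=[cast(w,p,30)[:2] for p in[(266.5,175),(359.5,172)]]
print("end sep along u",[u@e for e in ends])
yc=(n@pl+n@pr)/2;xm=np.mean([u@e for e in ends])
M=xm*u+yc*n;print("mouth",M,"home",M+200*u,"u",u,np.arctan2(u[1],u[0]))
C=np.array([cast(w,p,72)[:2] for p in[(301.9,196.6),(369.4,205.8),(354.4,281.6),(293.2,271.8)]])
print("sides",[np.linalg.norm(C[i]-C[(i+1)%4]) for i in range(4)])
c=C.mean(0);f=(C[0]+C[1]-C[2]-C[3]);print("box lane x,y",u@(c-M)-50,n@(c-M),"ang",np.arctan2(n@f,u@f))
for nm,p,z in[("jar",(223,133),72),("spool",(396,60),52)]:
    q=cast(w,p,z)[:2];print(nm,u@(q-M)-50,n@(q-M))
q=np.array(s["eef_pos"])[:2];print("tcp lane",u@(q-M)-50,n@(q-M));X=Ro.from_quat(s["orientation"]).as_matrix();print("tool yaw err",np.arctan2(n@X[:2,0],u@X[:2,0]),X[2])
E
```

```text
31 31
angles 1.7555374 1.7515047 gap c-c (130) 129.64302
end sep along u [np.float64(-183.82144330519395), np.float64(-184.03304271173386)]
mouth [527.19287244 -89.62331614] home [490.85097256 107.04713979] u [-0.1817095   0.98335224] 1.753521
sides [np.float64(87.82473257300737), np.float64(113.16594762529363), np.float64(86.95512766994268), np.float64(109.82312061955437)]
box lane x,y -133.43302203612487 -20.190723863885403 ang -0.16896459855607582
jar 11.832652725877132 103.91981220037012
spool 87.4132984409205 -104.88147983972918
tcp lane -51.122511035644514 -12.438246749425787
tool yaw err -0.03342180003537556 [ 1.40823347e-03 -7.09164573e-04 -9.99998757e-01]
```

```bash
python3 -m creep '[[-0.76,0.95,0,0,0,-0.8,0],[-0.76,0.95,0,0,0,-0.8,0],[-0.76,0.95,0,0,0,-0.8,0]]' >/dev/null && python3 -m creep '[[0,0,0,0,0,-0.8,0],[0,0,0,0,0,-0.8,0],[0,0,0,0,0,-0.8,0]]' >/dev/null&& python3 -m creep '[[0,0,0,0,0,-0.8,0],[0,0,0,0,0,-0.8,0],[0,0,0,0,0,-0.8,0]]'>/dev/null && python3 -m creep '[[0,0,0,0,0,-0.8,0],[0,0,0,0,0,-0.8,0],[0,0,0,0,0,-0.8,0],[0,0,0,0,0,-0.8,0]]'
cat >> h.py <<'E'
M=np.array([527.2,-89.6]);u=np.array([-0.18171,0.98335]);n=np.array([-u[1],u[0]])
def tl(p):p=np.array(p)[:2]-M;return np.round([u@p-50,n@p],1)
def pose():
    s=manip.sense();X=Ro.from_quat(s["orientation"]).as_matrix()
    print("t",s["t"],"tcp lane",tl(s["eef_pos"]),"z",s["eef_pos"][2].round(1),"toolx ang in lane",np.arctan2(n@X[:2,0],u@X[:2,0]).round(4),"F",np.round(s["wrist_force"],1),"w",round(s["width"],1),"tilt",X[2].round(4))
E
python3 -c "from h import *;pose();print(manip.sense()['qpos'])"
```

```text
t: 4.22
eef_pos: [644.6, -150.3, 260.8]
orientation: [-0.087, 0.996, 0.0, 0.0]
wrist_force: [-0.1, -0.0, 0.5]
width: 47.8
grip_force: 0.0
t 4.225 tcp lane [-131.  -104.4] z 260.8 toolx ang in lane 1.5625 F [-0.1 -0.   0.5] w 47.8 tilt [-1.e-04  1.e-04 -1.e+00]
[-3.10182593e-01  1.25767229e-01  1.57097273e+00  9.99738285e-05
  1.44478880e+00 -2.05546368e+00]
```

```bash
python3 -m creep '[[0,0,0.5,0,0,-0.016,0],[0,0,1,0,0,-0.016,0],[0,0,1,0,0,-0.016,0]]' >/dev/null && python3 -m creep '[[0,0,0.5,0,0,0,0],[0,0,1,0,0,0,0],[0,0,1,0,0,0,0]]' >/dev/null&& python3 -m creep '[[0,0,0.2,0,0,0,0],[0,0,0.2,0,0,0,0]]'>/dev/null
python3 - <<'E'
from h import *
pose();s,w=wrist();cv2.imwrite("pics/w2.png",w["pixels"][:,:,::-1])
E
```

```text
t 5.225 tcp lane [-131.6 -105. ] z 41.5 toolx ang in lane 1.5739 F [-0.3 -0.3  0.2] w 47.6 tilt [-8.e-04 -4.e-04 -1.e+00]
```

View pics/w2.png

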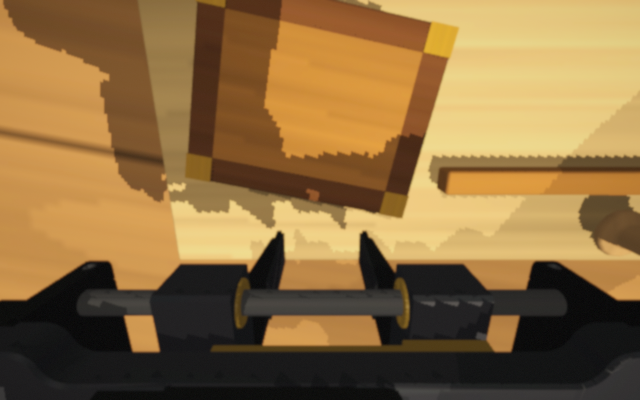

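Fingers sit at (282,235) and (362,235), clear of the box's right side, whose front corner is at (402,217). The rail end is far off at (440,180). Now I push sideways, gently.

```bash
python3 -m creep '[[0.1,0,0,0,0,0,0],[0.18,0,0,0,0,0,0],[0.22,0,0,0,0,0,0],[0.26,0,0,0,0,0,0],[0.3,0,0,0,0,0,0],[0.34,0,0,0,0,0,0],[0.38,0,0,0,0,0,0],[0.42,0,0,0,0,0,0]]' >/dev/null
python3 - <<'E'
from h import *
pose();s,w=wrist();cv2.imwrite("pics/w3.png",w["pixels"][:,:,::-1])
E
```

```text
t 6.275 tcp lane [-131.5  -62.9] z 41.2 toolx ang in lane 1.5741 F [3.4 2.6 2. ] w 47.6 tilt [-1.4e-03 -2.0e-04 -1.0e+00]
```

View pics/w3.png

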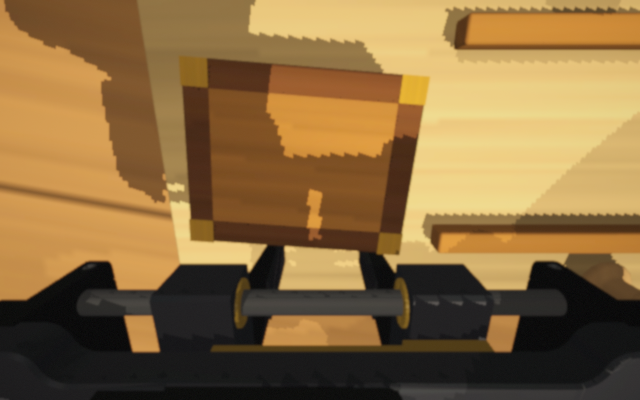

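The box has turned most of the way: top corners are at (180,56), (428,77), (399,254) and (190,241), and the fingers are against its side.

```bash
cat >> h.py <<'E'
def box(w,ps):
    # corners ordered front-left, front-right, rear-right, rear-left
    C=np.array([tl(cast(w,p,72)) for p in ps]);c=C.mean(0);f=C[0]+C[1]-C[2]-C[3]
    print("box",c.round(1),"ang",np.arctan2(f[1],f[0]).round(3),"sides",[np.linalg.norm(C[i]-C[(i+1)%4]).round(1) for i in range(4)],C.tolist())
E
python3 - <<'E'
from h import *
s,w=wrist();box(w,[(428,77),(399,254),(190,241),(180,56)])
print(tl(cast(w,(462,33),30)),tl(cast(w,(438,236),30)))
E
```

```text
box [-141.5   -3.4] ang -0.071 sides [np.float64(86.6), np.float64(109.6), np.float64(87.7), np.float64(108.2)] [[-84.3, 35.9], [-90.0, -50.5], [-199.4, -43.3], [-192.2, 44.1]]
[-53.9  62.6] [-52.4 -59. ]
```

```bash
python3 -m creep '[[0.03,0,0,0,0,0,0],[0.06,0,0,0,0,0,0],[0.06,0,0,0,0,0,0]]' >/dev/null
python3 - <<'E'
from h import *
pose();s,w=wrist();cv2.imwrite("pics/w4.png",w["pixels"][:,:,::-1])
E
```

```text
t 6.75 tcp lane [-131.6  -56.6] z 41.0 toolx ang in lane 1.5742 F [3.5 2.5 2.4] w 47.8 tilt [-5.e-04 -2.e-04 -1.e+00]
```

View pics/w4.png

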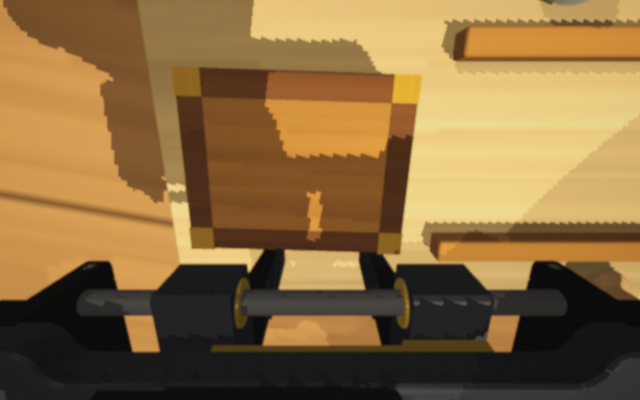

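Corners are now (421,74), (400,254), (190,248) and (172,67), so only a slight turn is left.

Run:
```python
from h import *
s,w=wrist();box(w,[(421,74),(400,254),(190,248),(172,67)])
# rails: rows of top-face edges at col 560
h=cv2.cvtColor(w["pixels"],cv2.COLOR_RGB2HSV)
for c in(500,560,620):
    m=np.flatnonzero((h[:,c,1]>160)&(h[:,c,2]>170)&(h[:,c,0]<20));a=m[m<120];b=m[(m>200)&(m<275)]
    print(c,a.min(),a.max(),b.min(),b.max(),[tl(cast(w,(c,r),30))[1] for r in(a.min(),a.max(),b.min(),b.max())])
```

```text
box [-143.4    0.6] ang -0.026 sides [np.float64(87.5), np.float64(110.3), np.float64(87.1), np.float64(108.7)] [[-87.7, 42.9], [-89.7, -44.6], [-200.0, -41.5], [-196.4, 45.5]]
500 27 56 244 260 [np.float64(71.4), np.float64(57.0), np.float64(-58.9), np.float64(-71.0)]
560 27 56 244 261 [np.float64(71.4), np.float64(57.1), np.float64(-58.7), np.float64(-71.7)]
620 27 55 244 260 [np.float64(71.5), np.float64(57.6), np.float64(-58.6), np.float64(-70.8)]
```

```bash
python3 -m creep '[[-0.2,0,0,0,0,0,0],[-0.4,0,0,0,0,0,0],[-0.4,0,0,0,0,0,0],[-0.4,0,-0.5,0,0,0,0],[-0.4,0,-1,0,0,0,0],[-0.4,0,-1,0,0,0,0]]' >/dev/null && python3 -m creep '[[0.5,-0.5,0,0,0,0.4,0],[0.97,-1,0,0,0,0.79,0],[0.97,-1,0,0,0,0.79,0],[0.97,-1,0,0,0,0.79,0]]' >/dev/null && python3 -m creep '[[0,0,0,0,0,0.79,0],[0,0,0,0,0,0.79,0],[0,0,0,0,0,0.79,0]]'>/dev/null && python3 -m creep '[[0,0,0,0,0,0.79,0],[0,0,0,0,0,0.79,0],[0,0,0,0,0,0.79,0]]' >/dev/null && python3 -m creep '[[0,0,0,0,0,0.78,0],[0,0,0,0,0,0.78,0],[0,0,0,0,0,0.78,0],[0,0,0,0,0,0.78,0]]' >/dev/null
python3 - <<'E'
from h import *
pose();s,w=wrist();cv2.imwrite("pics/w5.png",w["pixels"][:,:,::-1])
E
```

```text
t 9.35 tcp lane [-2.314e+02  1.000e-01] z 140.6 toolx ang in lane 0.0039 F [ 0.5 -0.8 -0. ] w 47.4 tilt [ 1.e-04 -2.e-04 -1.e+00]
```

View pics/w5.png

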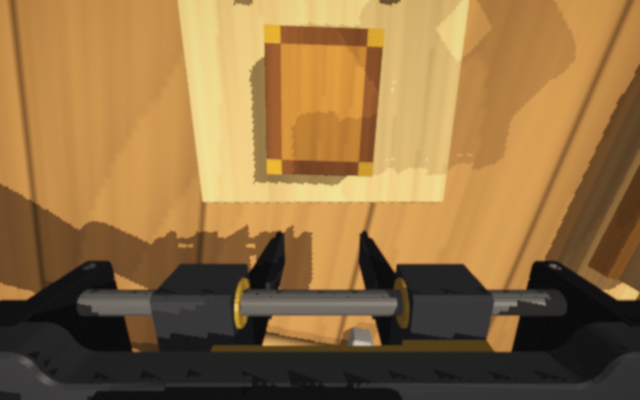

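Box corners are (264,25), (384,29), (373,176) and (266,173), centred ahead of the fingers at (282,235) and (362,235). I'll descend and start the push, stopping before the mouth to check.

```bash
python3 -c "
from h import *
s,w=wrist();box(w,[(264,25),(384,29),(373,176),(266,173)])"
python3 -m creep '[[0,0,0.5,0,0,0.008,0],[0,0,1,0,0,0.008,0],[0,0,1,0,0,0.008,0]]' >/dev/null && python3 -m creep '[[0.1,0,0,0,0,0,0],[0.16,0,0,0,0,0,0],[0.22,0,0,0,0,0,0],[0.28,0,0,0,0,0,0],[0.34,0,0,0,0,0,0],[0.4,0,0,0,0,0,0],[0.45,0,0,0,0,0,0],[0.45,0,0,0,0,0,0]]' >/dev/null
python3 - <<'E'
from h import *
pose();s,w=wrist();cv2.imwrite("pics/w6.png",w["pixels"][:,:,::-1])
E
```

```text
box [-143.6    0.3] ang -0.03 sides [np.float64(86.6), np.float64(108.5), np.float64(89.0), np.float64(108.6)] [[-88.2, 42.0], [-90.6, -44.6], [-199.1, -42.5], [-196.7, 46.5]]
t 10.825 tcp lane [-188.3   -1.4] z 43.0 toolx ang in lane -0.0041 F [ 1.9 -3.9  2.4] w 47.8 tilt [-0.0042  0.0034 -1.    ]
```

View pics/w6.png

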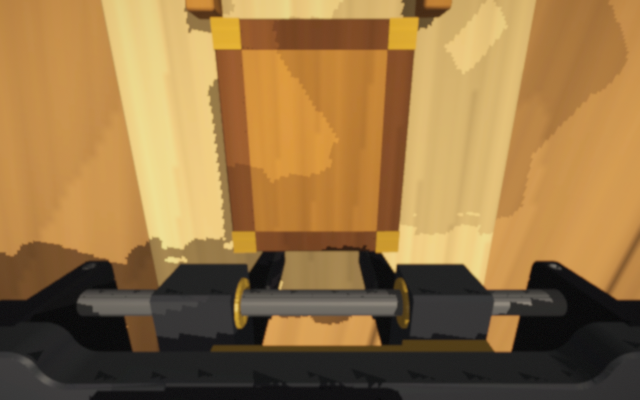

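The box is now square to the tool, with corners (210,18), (418,18), (398,251) and (232,251), and the rail ends just ahead at (203,8) and (433,5).

Run:
```python
from h import *
pose();s,w=wrist();box(w,[(210,18),(418,18),(398,251),(232,251)])
```

```text
t 10.875 tcp lane [-188.3   -1.3] z 42.8 toolx ang in lane -0.0043 F [ 1.6 -3.4  3.7] w 47.6 tilt [-0.0038  0.0032 -1.    ]
box [-120.6    1.9] ang -0.009 sides [np.float64(87.5), np.float64(108.8), np.float64(88.4), np.float64(108.6)] [[-66.1, 45.2], [-66.5, -42.3], [-175.3, -41.8], [-174.7, 46.6]]
```

```bash
cat >> h.py <<'E'
def gold(w):
    h=cv2.cvtColor(w["pixels"],cv2.COLOR_RGB2HSV);m=cv2.inRange(h,(21,165,120),(30,255,255));m[256:]=0
    k,_,st,ce=cv2.connectedComponentsWithStats(m)
    for i in range(1,k):
        if st[i,4]>150:print("gold",st[i].tolist(),tl(cast(w,ce[i],72)))
E
python3 -m creep '[[0.1,0,0,0,0,-0.014,0],[0.2,0,0,0,0,-0.014,0],[0.3,0,0,0,0,-0.014,0],[0.4,0,0,0,0,-0.014,0],[0.5,0,0,0,0,-0.014,0],[0.6,0,0,0,0,-0.014,0],[0.65,0,0,0,0,-0.014,0],[0.65,0,0,0,0,-0.014,0]]' >/dev/null
python3 -c "
from h import *
w=optics.capture('wrist')
pose();s,w=wrist();gold(w);cv2.imwrite('pics/w7.png',w['pixels'][:,:,::-1])"
```

```text
t 11.975 tcp lane [-122.7   -1.3] z 42.1 toolx ang in lane 0.0027 F [ 2.1 -4.6  4. ] w 47.5 tilt [-0.0025  0.0023 -1.    ]
gold [211, 17, 30, 31, 813] [-6.4 40. ]
gold [390, 17, 29, 31, 808] [ -6.2 -35.7]
```

```bash
python3 -m creep '[[0.12,0,0,0,0,0,0],[0.25,0,0,0,0,0,0],[0.38,0,0,0,0,0,0],[0.51,0.01,0,0,0,0,0],[0.64,0.01,0,0,0,0,0],[0.77,0.01,0,0,0,0,0],[0.9,0.01,0,0,0,0,0],[0.9,0.01,0,0,0,0,0]]' >/dev/null
python3 -c "
from h import *
pose();s,w=wrist();gold(w)"
```

```text
t 13.025 tcp lane [-31.  -1.] z 40.8 toolx ang in lane 0.0028 F [ 1.  -1.5  1.1] w 47.4 tilt [ 7.e-04 -1.e-04 -1.e+00]
gold [392, 16, 30, 32, 852] [ 85.4 -36.4]
gold [213, 21, 29, 27, 501] [83.5 39.6]
gold [234, 234, 21, 12, 182] [-10.3  39.3]
gold [381, 234, 20, 12, 188] [-10.2 -36.5]
```

```bash
python3 -m creep '[[0.12,0,0,0,0,0,0],[0.25,0,0,0,0,0,0],[0.38,0,0,0,0,0,0],[0.51,0.01,0,0,0,0,0],[0.64,0.01,0,0,0,0,0],[0.77,0.01,0,0,0,0,0],[0.9,0.01,0,0,0,0,0],[0.97,0.01,0,0,0,0,0]]' >/dev/null; python3 -m creep '[[0.04,0,0,0,0,0,0],[0.06,0,0,0,0,0,0],[0.07,0,0,0,0,0,0],[0.07,0,0,0,0,0,0]]'
python3 -c "
from h import *
pose();s,w=wrist();gold(w)"
```

```text
t: 14.58
eef_pos: [506.5, 30.4, 40.3]
orientation: [0.639, 0.769, -0.001, -0.0]
wrist_force: [0.4, -5.6, 2.7]
width: 47.8
grip_force: 2.5
t 14.575 tcp lane [71.8 -1.4] z 40.3 toolx ang in lane 0.0023 F [ 0.4 -5.6  2.7] w 47.8 tilt [-5.0e-04 -1.2e-03 -1.0e+00]
gold [213, 17, 29, 30, 593] [188.   38.4]
gold [393, 16, 30, 32, 886] [188.2 -37.2]
gold [234, 235, 23, 19, 329] [90.6 38.5]
gold [381, 235, 21, 19, 333] [ 90.6 -37.1]
```

```bash
python3 -m creep '[[0.02,0,0,0,0,0,0],[0.04,0,0,0,0,0,0],[0.06,0,0,0,0,0,0],[0.08,0,0,0,0,0,0],[0.08,0,0,0,0,0,0]]' | grep -E 'eef|wrist'; python3 -m creep '[[0.01,0,0,0,0,0,0],[0.015,0,0,0,0,0,0],[0.015,0,0,0,0,0,0]]'| grep -E 'eef|wrist'
python3 -c "
from h import *
pose();s,w=wrist();gold(w)"
```

```text
eef_pos: [505.0, 38.6, 40.3]
wrist_force: [0.5, -4.3, 2.0]
eef_pos: [504.8, 40.1, 40.4]
wrist_force: [0.9, -5.7, 1.1]
t 15.625 tcp lane [81.6 -1.5] z 40.4 toolx ang in lane 0.0024 F [ 0.9 -5.7  1.1] w 47.4 tilt [-4.e-04 -8.e-04 -1.e+00]
gold [214, 17, 28, 30, 615] [197.6  38.3]
gold [393, 16, 30, 32, 880] [197.9 -37.2]
gold [234, 235, 23, 19, 313] [100.3  38.3]
gold [380, 235, 22, 19, 326] [100.4 -37.2]
```

Estimated box x is 149. I'll creep on in 1 mm steps until the stop is felt.

```bash
for i in 1; do python3 -m creep '[[0.01,0,0,0,0,0,0],[0.01,0,0,0,0,0,0]]'| grep -E 'eef|wrist'; python3 -m creep '[[0.01,0,0,0,0,0,0],[0.01,0,0,0,0,0,0]]'| grep -E 'eef|wrist'; done
```

```text
eef_pos: [504.8, 40.1, 40.4]
wrist_force: [1.7, -9.6, -0.6]
eef_pos: [504.9, 40.1, 40.4]
wrist_force: [1.3, -12.9, 0.7]
```

The force is rising with no advance, so the box is against the stop. I'll back off and lift clear.

```bash
python3 -m creep '[[-0.05,0,0,0,0,0,0],[-0.2,0,0,0,0,0,0],[-0.4,0,0,0,0,0,0],[-0.4,0,0,0,0,0,0],[-0.4,0,-0.5,0,0,0,0],[-0.4,0,-1,0,0,0,0],[-0.4,0,-1,0,0,0,0],[-0.4,0,-1,0,0,0,0]]' >/dev/null
python3 -c "
from h import *
pose();s,w=wrist();gold(w);cv2.imwrite('pics/w8.png',w['pixels'][:,:,::-1])"
```

```text
t 17.175 tcp lane [44.4 -1.5] z 140.0 toolx ang in lane 0.0026 F [-0.4 -0.3  0.2] w 47.5 tilt [ 8.e-04 -9.e-04 -1.e+00]
gold [365, 0, 16, 19, 265] [198.1 -37.3]
gold [266, 141, 15, 15, 189] [99.9 38.4]
```

View pics/w8.png

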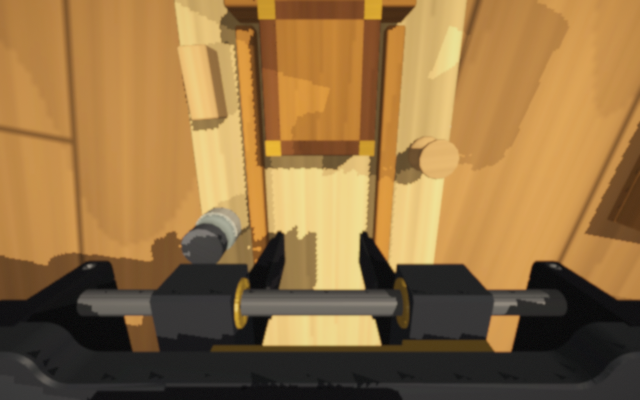

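The box stands square between the rails at (320,75), against the stop at row ~10. The jar, offcut and spool are still standing in place, and the gripper is clear.

```bash
python3 -c "
from bench import manip
print(manip.finish_job())"
```

```text
the job is handed in; nothing more can be done
None
```

The box was pushed home: it stands square against the stop block, about 0.5 mm off the centre line by my camera estimate, and the job was handed in at about 17 s with no rail or bystander contact seen; no verdict came back.

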